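Lock the access panel with its quarter-turn fastener

TASK

The access panel on the control box stands ajar. Push it shut with a fingertip, then set a fingertip in the slot of its round quarter-turn fastener and turn it clockwise (seen from above) as far as it goes, so that the panel is locked. Only push: do not pull the panel wider open, leave the things beside the box where they are, and draw the hand clear at the end.

Things in the scene. Friction and masses are not known exactly. Their poses are not given: they have to be found in the camera images.
- enclosure: grey sheet-metal control box, fixed to the worktop, 240 mm (its x) x 240 mm (its y) x 72 mm high, open on top under the panel. Origin at the centre of its underside on the worktop, z up; +x points to the rear, where the hinge is (away from the robot at yaw 0), -x to the front, +y to the left.
- panel (a joint): angle in rad of the aluminium access panel on the box: 0 = shut flat on the box, growing as its front edge rises. Hinge line parallel to the box's y at box x = +120 mm, height 72 mm; 240 mm from hinge to front edge, 242 mm wide, 6 mm thick. Its stiff hinge keeps it where it is left; 2 to 5 N down at the front edge closes it. Shut, its upper face is 78 mm above the worktop.
- panel_edge (a point): middle of the panel's front edge, on its upper face; moves with the panel. Axes: x towards the hinge, y to the left along the edge, z out of the upper face. A black collar ring 130 mm across stands 19 mm above the upper face round the fastener; outside it the panel is flat (for instance 25 mm in from the front edge and 90 mm left or right of its middle).
- fastener (a joint): angle in rad of the round steel quarter-turn fastener in the panel: 0 = released, slot parallel to the hinge; 1.571 = locked, slot pointing to the front edge. Grows clockwise seen from above; hard stops at both ends; light friction (0.12 N m), stays where it is left. A tongue under it goes beneath a keeper on the box's front wall, so it locks only with the panel shut.
- slot (a point): centre of the slot's floor, on the turning axis, 80 mm from the panel's front edge, half-way across it; turns with the fastener. y runs along the slot, z out of the panel. Slot 44 mm wide, 15 mm deep, open upwards, right across the steel head; its ends are closed by the fixed collar 59 mm from the axis. Panel shut: slot floor 82 mm, top of head and collar 97 mm above the worktop.
- slot_end (a point): point on the slot's floor 34 mm from the axis, at the right-hand end of the slot (-y of the panel) when released; it swings to the front as the fastener turns to locked. The head is 113 mm across, flush inside the collar, with nothing outside to grip.
- tin: open grey sheet-metal tin standing left of the box, 67 mm across, 45 mm high, loose; origin at the centre of its underside. To be left alone.
- puck: round wax puck lying right of the box near its front, 45 mm across, 16 mm high, loose; origin at the centre of its underside. To be left alone.
- charcoal: black charcoal block bound with wire, lying right of the box, 50 x 75 x 25 mm, loose; origin at the centre of its underside. To be left alone.

How it is judged:
By the outcome, as a careful person would: the job done as asked, in the order asked, and still so for the second after the job is handed in, with the robot touching nothing.
It also fails if it takes over 43 s, if anything falls off the work surface, if the arm or the gripper's body presses on something with over 40 N, if the wrist force passes 120 N, or if a joint passes its speed limit or range.

ROBOT

A 7-joint arm with a two-finger parallel gripper is mounted at the origin on a cart in front of the work surface, level with it; the furniture and walls round the work are solid. World frame = base frame: x ahead of the robot, y to its left, z up, the work surface at z = 0. Lengths are in m, angles in rad, forces in N, time in s.
With the tool pointing down it reaches from about 0.4 to 0.85 m from the base axis. Payload 4.5 kg.
Tool frame: the origin (TCP) lies where the fingers leave the gripper's body, on its centre line; the fingertips stand 64 mm ahead of it and the grasp point (between the pads) lies 45 mm ahead of it; z points along the fingers, y is the direction in which the jaws open and shut (so a half turn about z gives the same grasp; the last joint's range is limited). The gripper opens to 88 mm and grips with 3 to 60 N. Pads are 18 mm wide; open, the fingers measure 123 mm over their backs; the gripper's body (75 mm by 187 mm) begins 45 mm behind the grasp point.
Start: joints at [1.161, 0.689, -0.195, 1.565, 0.157, 0.902, -0.215], TCP at [0.268, -0.564, 0.303] pointing down, gripper open.
Joint ranges: [-3.01, 3.01], [-0.46, 2.08], [-1.47, 1.51], [0.13, 2.56], [-1, 4.14], [0.04, 2.09], [-2.66, 2.66]. Speed limits (rad/s): [2.57, 2.57, 3.14, 3.14, 3.14, 3.14, 3.14].

INTERFACE

Orientations are given as a unit quaternion [x, y, z, w].
In Python, from plant import monitor, snapshot, workorder, finder gives the robot as it stands.
- The arm moves only by the tool carry_out, never from a script. Its argument "motion" is one flat list of numbers, 6 for each row, row after row: the shift along the tool's x, y, z in cm, then the turn, a rotation vector about the tool's x, y, z in rad. In form: [x, y, z, rx, ry, rz, x, y, z, rx, ry, rz, ...]. A call has 1 to 8 rows; each row shifts and turns the commanded pose from where the row before left it, along the tool's axes as they then stand; what a row does not reach is not made up. A row lasts 1/8 s, in which the tool goes at most 62.5 mm and 10.7 degrees, less where a joint would pass 70% of its speed; a pose out of reach is approached as far as the arm can. A call with a gripper value outside its range is refused whole. "hand" is the finger opening in cm, from 0 to 8.81, set as the call begins (left out, the last holds). The fingers move at their own pace and stop on an object; "grip_force" is the grip in N (left out, the last holds). Time passes only in rows, so rows that do not move let the fingers close. It gives the time, the measured TCP pose, the force and the opening at its end, in the units of the state.
- monitor.get_state(): the state, without advancing time (a new reading comes with each control period).
- snapshot(name): name is "scene" or "top" or "wrist"; returns a dict with "frame" (480x640x3 uint8, red, green, blue), "range_z" (480x640 float32, m along the optical axis (not along the pixel's ray), 0 where there is no reading), "fx", "fy", "cx", "cy" (pixels), "rvec" (rotation vector, rad) and "tvec" (3), from world to camera coordinates, as OpenCV has them; the wrist camera has in their place "hand_eye" (4x4, takes a point from camera to tool coordinates, whose origin is the TCP and whose axes are the flange's). Camera axes: x right, y down, z forward; pixel columns grow to the right and rows downward; lengths in m; the calibration is good to about 2 mm. A picture is of the moment at which its call begins: read the wrist's pose just before it.
- workorder.finish_job(): hands the job in, once; it reports no verdict.
Trained networks look in a picture, given as the dict that the camera call returned (one of the last four; its "shot" number tells which), for a name from the list of things; names that differ only in an ending like _2 or _b are one class to them, and where a whole thing is asked for, a point or a joint stands for the part that bears it (a point fixed in the world has none). Each returns a list of dicts, best first, with "p" (0 to 1); they miss things now and then, are a little off and sometimes report something else, mostly with a low value. They report only what shows in the picture. A call takes as long as a camera call.
- finder.masks_of(picture, thing): "pixels" (480x640 bool, what is visible of it) and "extent" ([left, top, right, bottom] in pixels, round what is visible of it).
The state is a dict: "clock": time; "q": joint angles; "qd": joint speeds; "joint_torque": joint torques, N m; "tool_pos": TCP position; "eef_rot": TCP orientation; "contact_force": force on the tool from outside, world axes, zero at the start; "moment": the same for the moment, N m; "opening": opening from 0.0 (shut) to 1.0 (fully open).
Only numpy, scipy, OpenCV 4.12 (cv2) and the standard library are available. Lean on these libraries where they do the work, as an engineer would, in place of code of your own. Each camera call takes 0.05 s, during which the arm holds its last target. There are 200 camera calls.

## Working session

There is one attempt and no reset: what is moved stays moved. The work goes in short steps, Python scripts to look and compute and a tool call to move; the robot and the scene stay as the last step left them, time stands still between calls to the robot, and variables do not carry over. Pictures are saved under pics/ and viewed, about 8 in all and at most 12, crops included, and the job is handed in when it is done.

Besides the shell and the picture viewer there is one more tool, called after "Emit:" as name(argument=value, ...) on one line, values as JSON. carry_out: Moves the arm, as the interface text tells. Its arguments: {"type":"object","properties":{"motion":{"type":"array"},"hand":{"type":"number"},"grip_force":{"type":"number"}},"required":["motion"]}

```bash
mkdir -p pics
cat > h.py <<'E'
import numpy as np, cv2
from scipy.spatial.transform import Rotation as R
from plant import monitor, snapshot, workorder, finder
def cloud(p):
    z=p["range_z"]; v,u=np.mgrid[:480,:640]
    c=np.stack([(u-p["cx"])/p["fx"]*z,(v-p["cy"])/p["fy"]*z,z],-1)
    if "rvec" in p:
        Rm=cv2.Rodrigues(np.array(p["rvec"],float))[0]; w=(c-np.array(p["tvec"]).ravel())@Rm
    else:
        s=monitor.get_state(); T=p["hand_eye"]; w=c@T[:3,:3].T+T[:3,3]
        w=R.from_quat(s["eef_rot"]).apply(w.reshape(-1,3)).reshape(w.shape)+s["tool_pos"]
    w[z==0]=np.nan; return w
def save(p,n): cv2.imwrite(f"pics/{n}.png",p["frame"][:,:,::-1])
E
python3 - <<'E'
from h import *
np.set_printoptions(precision=4,suppress=True)
print(monitor.get_state())
for c in("top","scene"):
    p=snapshot(c); save(p,c+"0"); w=cloud(p)
    for t in("enclosure","panel","fastener","tin","puck","charcoal"):
        m=finder.masks_of(p,t)
        for d in m[:2]:
            q=w[d["pixels"]]; q=q[~np.isnan(q[:,0])]
            print(c,t,round(d["p"],2),d["extent"],np.median(q,0),q.min(0),q.max(0))
            if t=="panel" and d is m[0]: np.save(c+"_panel.npy",q)
E
```

```text
{'clock': 0.0, 'q': array([ 1.1608,  0.69  , -0.1945,  1.5663,  0.1573,  0.9025, -0.2151]), 'qd': array([-0.0006, -0.001 , -0.0015, -0.0007,  0.0001,  0.0014,  0.0011]), 'joint_torque': array([  0.0004, -52.7563,  -1.2671, -15.3427,  -0.0527,   0.0066,
         0.0002]), 'tool_pos': array([ 0.2681, -0.564 ,  0.3019]), 'eef_rot': array([ 0.9755,  0.2201, -0.0003, -0.0009]), 'contact_force': array([-0.0594,  0.4691, -0.4713]), 'moment': array([ 0.0486, -0.0192, -0.0512]), 'opening': 1.0022497965096815}
top enclosure 0.85 [269.2, 200.4, 418.2, 337.5] [ 0.5705 -0.0183  0.1162] [ 0.4206 -0.1845 -0.0067] [0.7334 0.1412 0.1579]
top panel 0.69 [273.1, 200.8, 417.5, 332.8] [ 0.5725 -0.0179  0.1186] [ 0.437  -0.1643 -0.0022] [0.7185 0.1309 0.1579]
top fastener 0.58 [321.0, 247.5, 372.6, 306.8] [ 0.5483 -0.0264  0.1284] [ 0.4934 -0.083   0.1128] [0.6039 0.0286 0.1577]
top tin 0.97 [245.6, 274.6, 276.3, 305.0] [0.5271 0.1651 0.0041] [ 0.4949  0.1275 -0.003 ] [0.5597 0.1977 0.0483]
top puck 0.7 [414.0, 258.1, 435.7, 275.2] [ 0.5717 -0.2057  0.0137] [ 0.5513 -0.2282 -0.0021] [ 0.5943 -0.1843  0.02
[... 266 characters left out ...]
67.2, 179.7, 415.5, 326.2] [0.5572 0.03   0.0989] [ 0.4247 -0.2683 -0.0034] [0.76   0.1357 0.1578]
scene panel 0.83 [271.5, 179.9, 412.1, 289.0] [0.568  0.0054 0.1188] [ 0.4356 -0.3106 -0.0037] [0.7622 0.1356 0.1578]
scene fastener 0.8 [336.1, 199.3, 397.1, 245.1] [ 0.5497 -0.0242  0.129 ] [ 0.4937 -0.0856  0.1156] [0.6023 0.0369 0.1559]
scene tin 0.77 [309.4, 322.8, 350.9, 371.5] [0.5284 0.1561 0.0157] [ 0.4924  0.128  -0.0014] [0.5602 0.1976 0.0478]
scene tin 0.6 [334.6, 202.0, 395.6, 245.5] [ 0.5506 -0.0242  0.1288] [ 0.4941 -0.0838  0.1156] [0.6034 0.0307 0.1559]
scene charcoal 0.69 [324.9, 180.4, 351.6, 188.6] [ 0.6873 -0.2101  0.0234] [ 0.64   -0.2465 -0.0004] [ 0.7117 -0.1224  0.1021]
```

Run:
```python
from h import *
np.set_printoptions(precision=4,suppress=True)
a=cv2.imread("pics/top0.png")[170:370,220:460]; b=cv2.imread("pics/scene0.png")[150:390,240:440]
cv2.imwrite("pics/c1.png",np.hstack([cv2.resize(a,(430,358)),cv2.resize(b,(298,358))]))
q=np.vstack([np.load("top_panel.npy")])
q=q[q[:,2]>.075]
# plane fit with ransac-ish: flat panel surface = iterated trimming of low envelope
rng=np.random.default_rng(0); best=0
for _ in range(500):
    s=q[rng.choice(len(q),3,0)]; n=np.cross(s[1]-s[0],s[2]-s[0]); n/=np.linalg.norm(n)+1e-12
    n*=np.sign(n[2])
    i=abs((q-s[0])@n)<.003
    if i.sum()>best and n[2]>.8: best=i.sum(); I=i
c=q[I].mean(0); n=np.linalg.svd(q[I]-c,full_matrices=False)[2][2]; n*=np.sign(n[2])
print(best,len(q),c,n,"tilt",np.arccos(n[2]),"yaw",np.arctan2(-n[1],-n[0]))
p=q[I]; print(cv2.minAreaRect(p[:,:2].astype(np.float32)))
print("above:",np.median(q[(q-c)@n>.012],0),((q-c)@n>.012).sum())
box=cv2.boxPoints(cv2.minAreaRect(p[:,:2].astype(np.float32)))
for k in box: print(k, c[2]-((k-c[:2])@n[:2])/n[2])
```

```text
8708 12384 [ 0.5834 -0.0153  0.1094] [0.261  0.0817 0.9619] tilt 0.27699567938465364 yaw -2.8380621783166085
((0.5798095464706421, -0.016413047909736633), (0.22937993705272675, 0.24148765206336975), 17.631013870239258)
above: [ 0.5325 -0.0265  0.1421] 1883
[0.4339 0.0639] 0.1432549567999077
[ 0.5071 -0.1662] 0.14296736476584138
[ 0.7257 -0.0967] 0.07775420400720831
[0.6525 0.1334] 0.07804180412688422
```

View pics/c1.png

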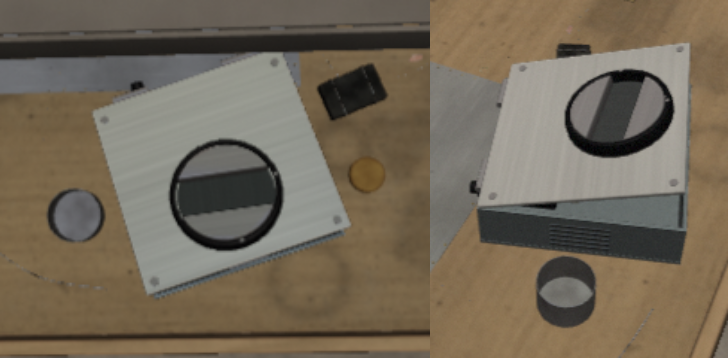

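The pictures agree with the networks: the panel is ajar at about 0.277 rad and the box yaw is about 0.306. The box centre is about (0.574, -0.018). The slot, near (228,192) in the crop, lies roughly parallel to the hinge, perhaps 6° clockwise of it. The tin is on the left; the charcoal and puck are on the right. I'll close the fingers and move above the flat front-right of the panel.

Emit:
carry_out(motion=[0, 0, 0, 0, 0, 0.138, 3.6, -3.4, 0, 0, 0, 0, 3.6, -3.4, 0, 0, 0, 0, 3.6, -3.4, 0, 0, 0, 0, 3.6, -3.4, 0, 0, 0, 0, 3.6, -3.4, 0, 0, 0, 0, 3.6, -3.4, 0, 0, 0, 0, 3.6, -3.4, 0, 0, 0, 0], hand=0, grip_force=10)

```text
clock: 1.7
tool_pos: [0.4379, -0.2603, 0.303]
eef_rot: [0.988, 0.152, 0.0, 0.0]
contact_force: [1.8, -0.4, 0.7]
opening: 0.116
```

Emit:
carry_out(motion=[3.6, -3.4, 0, 0, 0, 0, 3.6, -3.4, 0, 0, 0, 0, 3.6, -3.4, 0, 0, 0, 0, 0, 0, 3, 0, 0, 0, 0, 0, 3, 0, 0, 0, 0, 0, 2, 0, 0, 0, 0, 0, 0, 0, 0, 0])

```text
clock: 2.58
tool_pos: [0.5087, -0.1316, 0.2217]
eef_rot: [0.988, 0.152, -0.001, -0.0]
contact_force: [0.2, -0.2, 0.5]
opening: 0.005
```

Emit:
carry_out(motion=[0, 0, 1.5, 0, 0, 0, 0, 0, 1, 0, 0, 0, 0, 0, 1, 0, 0, 0, 0, 0, 1, 0, 0, 0, 0, 0, 1, 0, 0, 0, 0, 0, 1, 0, 0, 0, 0, 0, 0.7, 0, 0, 0, 0, 0, 0, 0, 0, 0])

```text
clock: 3.58
tool_pos: [0.5095, -0.1316, 0.1501]
eef_rot: [0.988, 0.152, -0.0, -0.0]
contact_force: [-0.1, 0.7, -0.9]
opening: 0.009
```

Emit:
carry_out(motion=[0, 0, 0.4, 0, 0, 0, 0, 0, 0.3, 0, 0, 0, 0, 0, 0.2, 0, 0, 0, 0, 0, 0, 0, 0, 0])

```text
clock: 4.08
tool_pos: [0.5097, -0.1317, 0.1424]
eef_rot: [0.988, 0.152, 0.001, 0.0]
contact_force: [-0.9, 1.1, 6.2]
opening: 0.008
```

Emit:
carry_out(motion=[0, 0, 0.2, 0, 0, 0, 0, 0, 0.1, 0, 0, 0, 0, 0, 0, 0, 0, 0])

```text
clock: 4.45
tool_pos: [0.5096, -0.1317, 0.1421]
eef_rot: [0.988, 0.152, 0.001, 0.001]
contact_force: [-6.3, 2.9, 34.2]
opening: 0.007
```

Emit:
carry_out(motion=[0, 0, -3, 0, 0, 0, 0, 0, -5, 0, 0, 0, -5, 2, 0, 0, 0, 0, -5, 2, 0, 0, 0, 0, 0, 0, 0, 0, 0, 0])

```text
clock: 5.08
tool_pos: [0.422, -0.2032, 0.2188]
eef_rot: [0.989, 0.149, -0.002, 0.0]
contact_force: [1.6, -0.5, 0.2]
opening: 0.002
```

```bash
cat > look.py <<'E'
from h import *
import sys
np.set_printoptions(precision=4,suppress=True)
tag=sys.argv[1]; Z=float(sys.argv[2]) if len(sys.argv)>2 else .097
p=snapshot("top"); save(p,"t"+tag); w=cloud(p)
u=np.array([.9535,.3012]); l=np.array([-.3012,.9535]); c0=np.array([.5739,-.0183])
b=np.stack([(w[...,:2]-c0)@u,(w[...,:2]-c0)@l,w[...,2]],-1)
m=finder.masks_of(p,"panel")
q=b[m[0]["pixels"]]; q=q[~np.isnan(q[:,0])]
pl=q[abs(q[:,2]-.078)<.006]
r=np.hypot(pl[:,0]+40/1e3,pl[:,1]); pl=pl[r>.08]
A=np.c_[pl[:,:2],np.ones(len(pl))]; print("plane",np.linalg.lstsq(A,pl[:,2],rcond=None)[0],len(pl))
print("panel rect(box)",cv2.minAreaRect((pl[:,:2]).astype(np.float32)), "world yaw of box .306")
hd=b[(abs(b[...,2]-.0965)<.006)&(np.hypot(b[...,0]+.04,b[...,1])<.09)]
print("raised circle",cv2.minEnclosingCircle(hd[:,:2].astype(np.float32)),len(hd))
sl=b[(abs(b[...,2]-.082)<.005)&(np.hypot(b[...,0]+.04,b[...,1])<.052)]
print("slot",cv2.minAreaRect(sl[:,:2].astype(np.float32)),np.median(sl,0),len(sl))
x0=int(270);img=p["frame"][180:350,240:440,::-1]; cv2.imwrite(f"pics/v{tag}.png",cv2.resize(img,None,fx=3,fy=3))
for t in("tin","puck","charcoal"):
    for d in finder.masks_of(p,t)[:1]: print(t,round(d["p"],2),np.nanmedian(w[d["pixels"]],0))
E
python3 look.py 2
```

```text
plane [-0.0005  0.0005  0.0776] 7858
panel rect(box) ((0.0017033591866493225, 0.0003598332405090332), (0.2382374405860901, 0.24138540029525757), 0.32671117782592773) world yaw of box .306
raised circle ((-0.03813641518354416, 0.00025565375108271837), 0.06435231119394302) 1745
slot ((-0.037950679659843445, -0.0002907775342464447), (0.10334892570972443, 0.04401356354355812), 79.18572235107422) [-0.0381 -0.0009  0.0815] 957
tin 0.64 [0.5272 0.1651 0.0039]
puck 0.65 [ 0.5718 -0.2067  0.014 ]
charcoal 0.78 [ 0.6774 -0.1896  0.0229]
```

The panel is shut (plane flat at 77.6 mm), and the bystanders haven't moved. The slot is about 0.19 rad clockwise already and the axis is at box (-0.038, 0). Next I move above the slot's right end.

Emit:
carry_out(motion=[5, -3.2, 0, 0, 0, 0, 5, -3.2, 0, 0, 0, 0, 5.1, -3.2, 0, 0, 0, 0, 0, 0, 2, 0, 0, 0, 0, 0, 1, 0, 0, 0, 0, 0, 0, 0, 0, 0, 0, 0, 0, 0, 0, 0])

```text
clock: 6.2
tool_pos: [0.541, -0.0639, 0.1891]
eef_rot: [0.988, 0.152, 0.0, 0.0]
contact_force: [-0.0, -0.4, -0.8]
opening: 0.01
```

```bash
cat > where.py <<'E'
from h import *
s=monitor.get_state(); u=np.array([.9535,.3012]); l=np.array([-.3012,.9535]); c0=np.array([.5739,-.0183])
d=s["tool_pos"][:2]-c0; Rt=R.from_quat(s["eef_rot"]); tip=s["tool_pos"]+Rt.apply([0,0,.064])
t=tip[:2]-c0
print("tip rel axis (box) mm",np.round([(t@u+.038)*1e3,t@l*1e3,tip[2]*1e3],1),"yaw",np.arctan2(*Rt.as_matrix()[[1,0],0]),"F box",np.round([s["contact_force"][:2]@u,s["contact_force"][:2]@l,s["contact_force"][2]],1),"clock",s["clock"],"q",np.round(s["q"],2))
E
python3 where.py
```

```text
tip rel axis (box) mm [ -7.1 -33.6 125.1] yaw 0.3044968706893566 F box [-0.1 -0.4 -0.8] clock 6.2 q [ 0.07  0.75 -0.06  1.91  0.09  0.48 -1.32]
```

Emit:
carry_out(motion=[0, 0, 1.3, 0, 0, 0, 0, 0, 1.3, 0, 0, 0, 0, 0, 1.2, 0, 0, 0, 0, 0, 0, 0, 0, 0])

```text
clock: 6.7
tool_pos: [0.5403, -0.0631, 0.1494]
eef_rot: [0.988, 0.152, -0.001, -0.0]
contact_force: [0.3, 1.8, -0.1]
opening: 0.003
```

```bash
python3 where.py
```

```text
tip rel axis (box) mm [ -7.6 -32.5  85.4] yaw 0.30586150365389964 F box [ 0.8  1.6 -0.1] clock 6.7 q [ 0.06  0.82 -0.05  1.93  0.09  0.39 -1.33]
```

The tip is in the slot about 3 mm off the floor, with no contact. Now I sweep it along the arc.

Emit:
carry_out(motion=[-0.6, -0.2, -0.1, 0, 0, 0, -0.6, -0.3, 0, 0, 0, 0, -0.5, -0.4, 0, 0, 0, 0, -0.4, -0.5, 0, 0, 0, 0, -0.3, -0.6, 0, 0, 0, 0, 0, 0, 0, 0, 0, 0])

```text
clock: 7.45
tool_pos: [0.5194, -0.0498, 0.1535]
eef_rot: [0.988, 0.153, 0.009, 0.001]
contact_force: [11.9, 1.3, -3.6]
opening: 0.005
```

```bash
python3 where.py
```

```text
tip rel axis (box) mm [-22.3 -13.8  89.5] yaw 0.3071001548653473 F box [11.7 -2.4 -3.6] clock 7.45 q [ 0.03  0.79 -0.04  2.01  0.09  0.32 -1.35]
```

The finger has reached the wall and the slot is at about 0.9 rad by geometry. I'll continue the arc.

Emit:
carry_out(motion=[-0.3, -0.6, 0, 0, 0, 0, -0.2, -0.6, 0, 0, 0, 0, -0.1, -0.6, 0, 0, 0, 0, 0, -0.6, 0, 0, 0, 0, 0, 0, 0, 0, 0, 0])

```text
clock: 8.07
tool_pos: [0.5117, -0.0317, 0.156]
eef_rot: [0.988, 0.151, 0.015, 0.003]
contact_force: [16.6, -5.6, 11.8]
opening: 0.007
```

```bash
python3 where.py
```

```text
tip rel axis (box) mm [-23.4   5.3  92. ] yaw 0.30332586796804206 F box [ 14.2 -10.3  11.8] clock 8.075 q [-0.01  0.78 -0.03  2.05  0.08  0.28 -1.38]
```

Run:
```python
from h import *
a=snapshot("scene")["frame"][140:300,250:430,::-1]; b=snapshot("wrist")["frame"][:,:,::-1]; c=snapshot("top")["frame"][180:350,240:440,::-1]
cv2.imwrite("pics/m3.png",np.vstack([np.hstack([cv2.resize(a,(400,300)),cv2.resize(c,(400,300))]),cv2.resize(b,(800,600))[300:] if 0 else np.hstack([cv2.resize(b,(400,300)),np.zeros((300,400,3),np.uint8)])]))
```

```text
(no output)
```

View pics/m3.png

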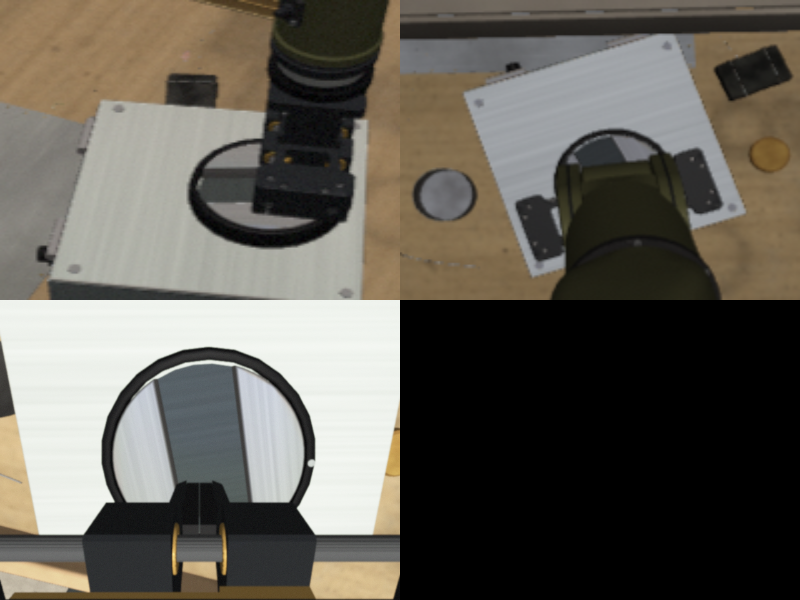

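The wrist view shows the slot about 0.13 rad short of pointing at the front. The commanded x is pressing too hard, so I'll relax it, lower a little and push further left.

Emit:
carry_out(motion=[0.6, 0, 0, 0, 0, 0, 0, 0, 0.2, 0, 0, 0, 0, -0.5, 0, 0, 0, 0, 0, -0.5, 0, 0, 0, 0, 0, 0, 0, 0, 0, 0])

```text
clock: 8.85
tool_pos: [0.5135, -0.0265, 0.1549]
eef_rot: [0.989, 0.147, 0.014, 0.006]
contact_force: [14.3, -17.1, 21.1]
opening: 0.003
```

```bash
cat >> where.py <<'E'
# slot angle from the wrist depth view: floor points near 82 mm within the head
p=snapshot("wrist"); w=cloud(p); save(p,"w%d"%(s["clock"]*100)); f=w[...,:2]-c0; bx=f@u+.038; by=f@l; r=np.hypot(bx,by)
top=(r<.05)&(bx>-.005)&(abs(w[...,2]-.097)<.004); fl=(r<.05)&(bx>-.005)&(abs(w[...,2]-.082)<.006)
for nm,sgn in(("L",1),("R",-1)):
    e=[]
    for k in np.arange(0,.045,.003):
        g=fl&(abs(bx-k)<.0015)
        if g.sum()>5: e.append((k,np.percentile(by[g],98 if sgn>0 else 2)))
    e=np.array(e)
    if len(e)>4: print(nm,"floor edge slope rad (0=locked,+ = short)",np.polyfit(e[:,0],e[:,1],1).round(3))
E
python3 where.py
```

```text
tip rel axis (box) mm [-20.5   9.2  91. ] yaw 0.2960744466955464 F box [  8.5 -20.6  21.1] clock 8.85 q [-0.03  0.79 -0.02  2.04  0.08  0.28 -1.39]
L floor edge slope rad (0=locked,+ = short) [0.    0.022]
R floor edge slope rad (0=locked,+ = short) [ 0.001 -0.022]
```

The slot edges are now parallel to the box's x and the finger reacts with 20 N at the stop, so it is locked. I'll unload the finger before lifting.

Emit:
carry_out(motion=[0.3, 0.5, 0, 0, 0, 0, 0, 0.3, -0.2, 0, 0, 0, 0, 0, 0, 0, 0, 0])

```text
clock: 9.28
tool_pos: [0.5121, -0.0288, 0.1538]
eef_rot: [0.989, 0.15, 0.006, 0.003]
contact_force: [7.2, -7.3, 4.7]
opening: 0.005
```

```bash
python3 where.py
```

```text
tip rel axis (box) mm [-23.4   8.1  89.8] yaw 0.3017090524672634 F box [ 4.7 -9.1  4.7] clock 9.275 q [-0.02  0.79 -0.03  2.03  0.08  0.31 -1.38]
L floor edge slope rad (0=locked,+ = short) [0.003 0.022]
R floor edge slope rad (0=locked,+ = short) [ 0.003 -0.022]
```

Emit:
carry_out(motion=[0.2, 0.3, 0, 0, 0, 0, 0, 0.2, 0, 0, 0, 0, 0, 0, 0, 0, 0, 0])

```text
clock: 9.7
tool_pos: [0.5107, -0.0302, 0.152]
eef_rot: [0.988, 0.152, 0.0, 0.0]
contact_force: [3.0, -3.1, 3.5]
opening: 0.004
```

```bash
python3 where.py
```

```text
tip rel axis (box) mm [-25.8   7.7  88. ] yaw 0.3054003458013069 F box [ 1.9 -3.9  3.5] clock 9.7 q [-0.01  0.79 -0.03  2.03  0.08  0.32 -1.38]
L floor edge slope rad (0=locked,+ = short) [0.002 0.022]
R floor edge slope rad (0=locked,+ = short) [ 0.    -0.022]
```

Nearly unloaded. I relax a little more, lift straight up and draw clear.

Emit:
carry_out(motion=[0, 0.3, 0, 0, 0, 0, 0, 0, -1.5, 0, 0, 0, 0, 0, -2, 0, 0, 0, 0, 0, -5, 0, 0, 0, 0, 0, -5, 0, 0, 0, -4, 3, 0, 0, 0, 0, -4, 4, 0, 0, 0, 0, -4, 4, 0, 0, 0, 0])

```text
clock: 10.75
tool_pos: [0.429, -0.1741, 0.2875]
eef_rot: [0.988, 0.153, 0.0, -0.0]
contact_force: [1.1, -0.9, 0.2]
opening: 0.008
```

Emit:
carry_out(motion=[0, 5, 0, 0, 0, 0, 0, 5, 0, 0, 0, 0, 0, 5, 0, 0, 0, 0, 0, 0, 0, 0, 0, 0])

```text
clock: 11.25
tool_pos: [0.4749, -0.3203, 0.2871]
eef_rot: [0.989, 0.15, 0.0, 0.001]
contact_force: [-0.3, -0.1, -0.5]
opening: 0.009
```

```bash
python3 look.py 4
```

```text
plane [-0.      0.0004  0.0776] 7868
panel rect(box) ((0.0010475367307662964, 0.00013114511966705322), (0.24212764203548431, 0.23860222101211548), 89.85692596435547) world yaw of box .306
raised circle ((-0.038198113441467285, -6.417150871129707e-05), 0.06437753885984421) 1742
slot ((-0.04039377719163895, -0.0001392718404531479), (0.04406963288784027, 0.10317964106798172), 89.98291778564453) [-0.0403 -0.0001  0.0817] 972
tin 0.93 [0.5272 0.1651 0.0039]
puck 0.71 [ 0.5719 -0.2055  0.0139]
charcoal 0.88 [ 0.6766 -0.1917  0.0231]
```

View pics/v4.png

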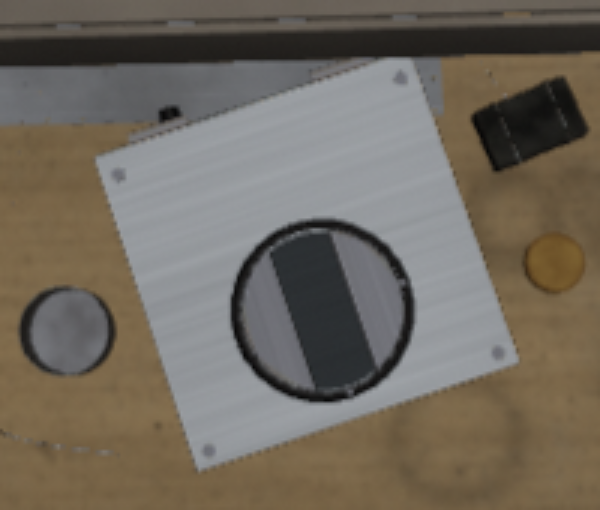

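The picture shows the panel flat and the slot (322,310) pointing at the front edge, at 90° to the hinge. The tin, puck and charcoal are where they were and the hand is clear.

```bash
python3 -c "
from plant import workorder; print(workorder.finish_job())"
```

```text
the job is handed in; nothing more can be done
None
```

The panel is shut and locked, and I handed the job in at about 11.3 s on the robot's clock, against the 43 s limit. I pushed the panel down with the closed fingertips at its front right, then set them in the slot and swept them clockwise until the fastener met its stop. After that I unloaded the fingers, lifted straight out and drew the hand clear.

- **Panel:** it lies flat in the last depth picture, with its upper face at 77.6 mm against 78 mm when shut.
- **Fastener:** the slot is square to the hinge to within measuring error. The fingers met about 20 N at the stop.
- **Things beside the box:** the tin, puck and charcoal are within about 2 mm of where they were measured after the panel was shut, which is the measuring noise.
- **Hand:** it ended clear, with no contact force.

Three things did not go exactly as expected:

- **Starting angle:** the fastener looked already turned about 0.1–0.2 rad clockwise before I touched it.
- **Turning force:** partway round the arm gave more than planned. I measured up to about 21 N upward and 14 N along the slot, and had to correct the push once. The finger-geometry estimate had read locked while the wrist picture still showed it about 0.13 rad short.
- **Closing force:** it reached 34 N at the fingertip as I made sure the panel was fully down.

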